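# Push the roller up the inspection ramp

## Robot

A 6-joint arm with a two-finger parallel gripper is mounted at the origin on the work surface. World frame = base frame: x ahead of the robot, y to its left, z up, the work surface at z = 0. Lengths are in mm, angles in rad, forces in N, time in s.
With the tool pointing down it reaches from about 375 to 900 mm from the base axis. Payload 3.1 kg.
Tool frame: the origin (TCP) lies on the centre line of the jaws, within the pads' length; the fingertips stand 11 mm ahead of it and the grasp point (between the pads) lies 8 mm behind it; z points along the fingers, y is the direction in which the jaws open and shut (so a half turn about z gives the same grasp; the last joint's range is limited). The gripper opens to 87 mm and grips with 3 to 60 N. Pads are 19 mm wide; open, the fingers measure 117 mm over their backs; the gripper's body (75 mm by 190 mm) begins 51 mm behind the grasp point.
Start: joints at [-1.351, 0.527, 1.433, -0, 1.181, -0.178], TCP at [242.139, -576.164, 233.548] pointing down, gripper open.
Joint ranges: [-3.08, 3.08], [-0.75, 2.2], [0.22, 2.44], [-1.43, 4.57], [0, 2.65], [-2.85, 2.85]. Speed limits (rad/s): [2.79, 2.79, 3.14, 3.14, 3.14, 3.14].

## Interface

Orientations are given as a rotation vector (axis times angle).
In Python, from cell import ctrl, cams gives the robot as it stands.
- The arm moves only by the tool play_rows, never from a script. Its argument "motion" is a list that holds one entry, the list of rows, each a list of 7 numbers: the opening, from 0 (shut) to 1 (fully open), then the shift along the tool's x, y, z as a fraction of full scale, then the turn, a rotation vector about the tool's x, y, z as a fraction of full scale. A call has 1 to 12 rows; each row shifts and turns the commanded pose from where the row before left it, along the tool's axes as they then stand; what a row does not reach is not made up. Full scale, the value 1, is 120 mm for a shift and 180 degrees for a turn. A row lasts 1/12 s, in which the tool goes at most 41.7 mm and 7.16 degrees, less where a joint would pass 70% of its speed; a pose out of reach is approached as far as the arm can. A call with a number of a shift or a turn outside -1 to 1 is refused whole. A call with a gripper value outside its range is refused whole. The fingers move at their own pace and stop on an object; the grip force is fixed at half the most. Time passes only in rows, so rows that do not move let the fingers close. It gives the time, the measured TCP pose, the force and the opening at its end, in the units of the state.
- ctrl.read_state(): the state, without advancing time (a new reading comes with each control period).
- cams.read_camera(name): name is "scene" or "top"; returns (picture, depth): 384x512x3 uint8, blue, green, red; 384x512 float32, mm along the optical axis (not along the pixel's ray), 0 where there is no reading.
- cams.camera_model(name): a dict with "fx", "fy", "cx", "cy" (pixels), "k1" (the pictures are not rectified: a ray, as slopes to the right and down, at radius r is drawn at 1 + k1 r^2 times it, then the intrinsics apply), "T" (4x4, takes a point from camera to world coordinates). Camera axes: x right, y up, looking along -z (the intrinsics and any distortion apply to the point x, -y, -z); pixel columns grow to the right and rows downward; lengths in mm; the calibration is good to about 2 mm. A picture is of the moment at which its call begins. camera_model takes no time and is no camera call.
- ctrl.finish_job(): hands the job in, once; it reports no verdict.
The state is a dict: "t": time; "q": joint angles; "qd": joint speeds; "joint_efforts": joint torques, N m; "ee_pos": TCP position; "ee_rot": TCP orientation; "ft_force": force on the tool from outside, world axes, zero at the start; "torque": the same for the moment, N m; "gripper_width": finger opening in mm.
Only numpy, scipy, OpenCV 4.12 (cv2) and the standard library are available. Lean on these libraries where they do the work, as an engineer would, in place of code of your own. Each camera call takes 0.05 s, during which the arm holds its last target.

## Task

With closed fingertips, push the thicker of the two steel rollers slowly, a few centimetres a second, up its lane of the ramp, over the crest and fully home against the stop, never letting it run back down; it must be rolled or pushed, not lifted. Then draw the fingers away so that it stays in its seat, and leave the thin roller and everything else on the bench where they are.

Things in the scene. Friction and masses are not known exactly. Their poses are not given: they have to be found in the camera images.
- ramp: Fixed two-lane inspection ramp, 176 mm wide, x = -122 to 116 mm. Origin on the bench under its middle, z up, x points uphill, y across. Lane centres at y = +42 and -42 mm; each lane is 76 mm wide between 8 mm guide walls standing 18 mm above the slope. Both lanes have the same profile: 10 degree slope, crest, short dip (the seat), stop.
- slope (a point): Foot of the slope, on the running surface, midway between the lanes (ramp frame -100, 0, 12 mm). Its x axis runs up the 10 degree slope, z is square to the slope. From here downhill a heel strip, 14 mm long and standing 5 mm above the slope, keeps the rollers from leaving.
- crest (a point): Crest, midway between the lanes, at running-surface height (ramp frame 55, 0, 39.3 mm): the straight slope ends here, and the surface falls at 10 degrees for the last 45 mm to the stop. That dip is the seat. Axes as the ramp's.
- stop (a point): Top edge of the dark steel stop's upright face, midway between the lanes (ramp frame 100, 0, 64 mm); the running surface at its foot is at z = 31 mm. The guide walls beside the seat top out at z = 58 mm. Axes as the ramp's.
- roller_thick: Thick steel roller, polished and lightly oiled, across its lane at the foot, against the heel: barrel 40 mm diameter, 56 mm long, dark 18 mm journals, 72 mm over all; 0.35 to 0.7 kg. Origin at its centre; y is its axis (it turns about y). Let go on the slope, it rolls back. Home against the stop, its centre is at x = 80, z = 55 mm in the ramp's frame and it stays there by itself.
- roller_thin: Thin steel roller at the foot of the other lane, to stay there: barrel 28 mm diameter, 56 mm long, 12 mm journals, 72 mm over all. Origin at its centre.
- wax_bowl: Bystander: setting bowl: squat steel bowl of red wax in a black rubber foot, 90 mm wide, 66 mm tall. Origin at the centre of its underside.
- loupe: Bystander: black eye loupe, 44 mm wide, 34 mm tall, standing on its small end. Origin at the centre of its underside.
- bench_block: Bystander: square steel bench block, 60 x 60 x 22 mm. Origin at the centre of its underside.
- punch: Bystander: small brass punch standing on its foot, 28 mm wide, 70 mm tall. Origin at the centre of its underside.
- oil_jar: Bystander: amber glass jar, 52 mm wide, 60 mm tall. Origin at the centre of its underside.
- parts_dish: Bystander: shallow white china dish, 90 mm wide, 20 mm tall. Origin at the centre of its underside.

How it is judged (in metres and radians):
On the way:
1. the thick roller is past half way up the slope (x of roller_thick in the frame of ramp above 0 m).
At the end, for the whole second after the job is handed in: The thick roller lies at rest in the seat of its lane, against the stop to within about 3.5 mm; the thin roller is still at the foot of its lane, within 12 mm of where it was (x of roller_thick in the frame of ramp between 0.0765 and 0.0845 m and z of roller_thick in the frame of ramp between 0.05 and 0.06 m and linear speed of roller_thick below 0.01 m/s and distance of roller_thin from where it was at the start of the episode below 0.012 m and x of roller_thin in the frame of ramp below -0.07 m); the robot touches nothing.
It fails at once if the thick roller runs on the slope (back or forward) faster than 0.25 m/s, out of control (linear speed of roller_thick above 0.25 m/s and x of roller_thick in the frame of ramp below 0.05 m).
It fails at once if the thick roller is lifted more than 12 mm off the running surface (z of roller_thick in the frame of slope above 0.032 m).
It fails at once if the thin roller is moved by more than 12 mm (distance of roller_thin from where it was at the start of the episode above 0.012 m).
It fails at once if a bystander is pushed more than 15 mm or tipped over (distance of any of wax_bowl, loupe, bench_block, punch, oil_jar, parts_dish from where it was at the start of the episode above 0.015 m or angle between any of wax_bowl, loupe, bench_block, punch, oil_jar, parts_dish's own z axis and vertical above 0.3 rad).
It also fails if it takes over 40 s, if anything falls off the work surface, if the arm or the gripper's body presses on something with over 40 N, if the wrist force passes 120 N, or if a joint passes its speed limit or range.

## Working session

There is one attempt and no reset: what is moved stays moved. The work goes in short steps, Python scripts to look and compute and a tool call to move; the robot and the scene stay as the last step left them, time stands still between calls to the robot, and variables do not carry over. Pictures are saved under pics/ and viewed, and the job is handed in when it is done.

Besides the shell and the picture viewer there is one more tool, called after "Call:" by a JSON object that holds its "name" and its "arguments". play_rows: Moves the arm, as the interface text tells. Shift numbers are shares of 120 mm and turn numbers shares of 180 degrees, none past 1 either way. Its arguments: {"type":"object","properties":{"motion":{"type":"array"}},"required":["motion"]}

```bash
ls; mkdir -p pics
python3 - <<'E'
from cell import ctrl,cams
import cv2,numpy as np
s=ctrl.read_state();print({k:np.round(v,3).tolist() for k,v in s.items()})
for n in("scene","top"):
    p,d=cams.read_camera(n);cv2.imwrite(f"pics/{n}0.png",p);np.save(f"{n}0.npy",d);m=cams.camera_model(n);print(n,{k:np.round(v,3).tolist() for k,v in m.items()})
E
```

```text
pics
{'t': 0.0, 'q': [-1.351, 0.528, 1.434, 0.0, 1.181, -0.178], 'qd': [-0.0, 0.0, 0.001, 0.0, -0.002, -0.0], 'joint_efforts': [-0.001, -44.005, -17.659, 0.063, 0.058, -0.0], 'ee_pos': [241.996, -575.505, 232.57], 'ee_rot': [-3.078, -0.62, 0.0], 'ft_force': [0.412, 0.828, 0.844], 'torque': [-0.012, 0.061, -0.014], 'gripper_width': 86.881}
scene {'fx': 422.75, 'fy': 422.75, 'cx': 257.885, 'cy': 191.362, 'k1': 0.039, 'T': [[0.469, -0.53, 0.707, 1300.621], [0.883, 0.295, -0.365, -292.41], [-0.016, 0.795, 0.606, 701.696], [0.0, 0.0, 0.0, 1.0]]}
top {'fx': 371.951, 'fy': 371.951, 'cx': 246.466, 'cy': 190.007, 'k1': -0.089, 'T': [[-0.002, 0.983, -0.183, 395.463], [-0.999, 0.004, 0.033, 126.71], [0.034, 0.183, 0.982, 895.99], [0.0, 0.0, 0.0, 1.0]]}
```

View pics/scene0.png

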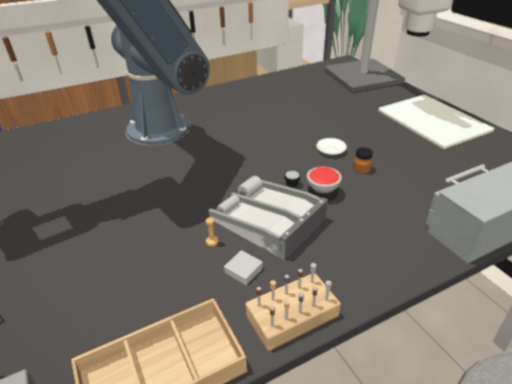

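View pics/top0.png

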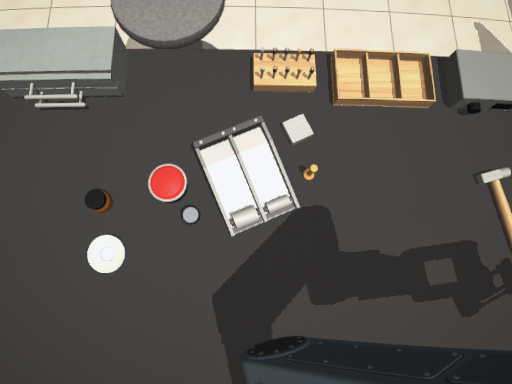

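The ramp is in the top picture at about (245,175). The rollers are at its lower end: the left one at (244,216), the right one at (278,206). I'll zoom in and take the 3D points.

```bash
cat > h.py <<'E'
import numpy as np,cv2
from cell import ctrl,cams
def cloud(n,d):
    m=cams.camera_model(n);h,w=d.shape
    u,v=np.meshgrid(np.arange(w),np.arange(h))
    xd=(u-m['cx'])/m['fx'];yd=(v-m['cy'])/m['fy'];x,y=xd.copy(),yd.copy()
    for _ in range(20):
        f=1+m['k1']*(x*x+y*y);x=xd/f;y=yd/f
    P=np.stack([x*d,-y*d,-d,np.ones_like(d)],-1)@np.array(m['T']).T
    return P[...,:3]
def proj(n,p):
    m=cams.camera_model(n);c=np.linalg.inv(m['T'])@np.r_[p,1]
    x,y=c[0]/-c[2],-c[1]/-c[2];f=1+m['k1']*(x*x+y*y)
    return m['fx']*x*f+m['cx'],m['fy']*y*f+m['cy']
E
python3 - <<'E'
from h import *
t=cv2.imread('pics/top0.png');cv2.imwrite('pics/topz.png',cv2.resize(t[105:245,180:330],None,fx=4,fy=4,interpolation=cv2.INTER_CUBIC))
s=cv2.imread('pics/scene0.png');cv2.imwrite('pics/scz.png',cv2.resize(s[160:265,190:345],None,fx=5,fy=5,interpolation=cv2.INTER_CUBIC))
P=cloud('top',np.load('top0.npy'))
for v in range(112,244,6): print(v,[tuple(P[v,u].round().astype(int).tolist()) for u in range(190,305,12)])
E
```

```text
112 [(764, 240, 1), (765, 210, 0), (765, 179, 1), (766, 148, -1), (766, 118, 1), (767, 87, -3), (766, 56, 1), (767, 25, -1), (767, -6, 0), (767, -37, 3)]
118 [(749, 240, -2), (749, 209, 0), (748, 179, 2), (749, 148, 0), (749, 118, 1), (750, 87, -1), (726, 61, 62), (751, 25, -1), (751, -5, 1), (742, -32, 23)]
124 [(732, 239, 0), (732, 209, 1), (734, 179, -2), (734, 148, -3), (709, 118, 65), (710, 90, 62), (712, 61, 58), (734, 26, 2), (726, -2, 24), (727, -32, 23)]
130 [(715, 238, 3), (717, 209, -1), (717, 178, -2), (694, 146, 64), (695, 118, 62), (705, 89, 34), (704, 59, 38), (719, 26, -3), (712, -2, 19), (712, -32, 21)]
136 [(700, 238, 1), (701, 208, 0), (679, 174, 63), (679, 146, 63), (691, 118, 30), (691, 88, 31), (690, 59, 35), (701, 26, 2), (703, -4, 0), (695, -31, 23)]
142 [(685, 238, -2), (664, 202, 66), (668, 175, 52), (674, 147, 33), (674, 118, 35), (674, 89, 35), (674, 60, 37), (686, 27, 1), (686, -4, 1), (684, -33, 9)]
148 [(670, 238, -3), (656, 203, 44), (660, 176, 31), (660, 147, 32), (659, 118, 34), (658, 89, 37), (658, 60, 39), (654, 33, 54), (671, -4, -2), (672, -34, -
[... 1657 characters left out ...]
7, 117, 52), (497, 90, 54), (500, 61, 31), (502, 31, 17), (503, 0, 2), (504, -29, 0)]
220 [(485, 228, 35), (489, 204, -1), (489, 175, 0), (485, 145, 34), (484, 117, 51), (484, 90, 49), (488, 60, 15), (489, 30, 3), (489, 0, 0), (489, -29, 1)]
226 [(474, 232, 1), (474, 203, 2), (474, 175, -1), (474, 146, 2), (471, 117, 44), (474, 88, 11), (474, 59, 1), (474, 30, 3), (474, 1, 3), (474, -28, 2)]
232 [(460, 232, 0), (460, 203, -2), (460, 174, -1), (460, 146, 0), (460, 117, -1), (460, 88, 0), (460, 59, 3), (460, 30, -3), (460, 1, 3), (460, -29, -1)]
238 [(445, 231, 0), (445, 203, 1), (445, 174, 2), (446, 145, 0), (446, 117, 1), (446, 88, 2), (446, 59, 2), (446, 30, -1), (445, 2, 3), (445, -28, 2)]
```

View pics/topz.png

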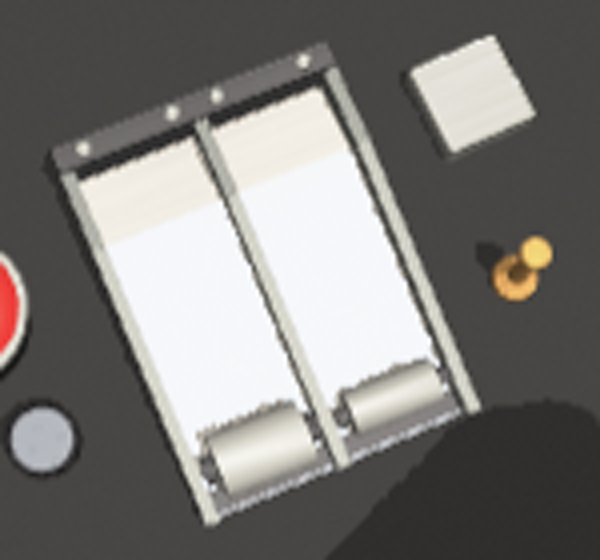

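View pics/scz.png

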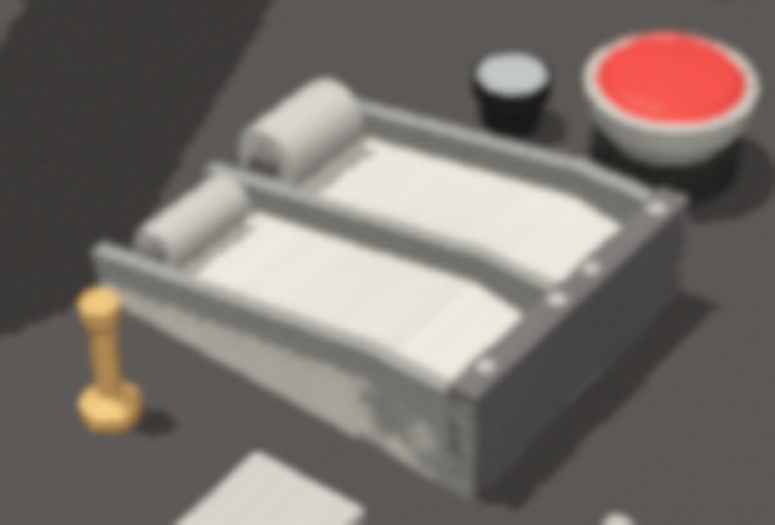

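The thick roller is in the left lane of the top view, ramp y = +42. I'll fit the ramp pose to both clouds.

```bash
cat > fit.py <<'E'
from h import *
from scipy.optimize import minimize
def H(x,y):
    t=np.tan(np.radians(10))
    s=np.where(x<55,12+(x+100)*t,39.3-(x-55)*t)
    z=s.copy()
    z=np.where(x<-100,s+5,z)
    ay=np.abs(y);wall=(ay<4)|(ay>80)
    z=np.where(wall,np.minimum(s+18,58),z)
    z=np.where(x>100,64,z)
    out=(ay>88)|(x<-122)|(x>116)
    return np.where(out,0,z)
def rf(P,p):
    c,s=np.cos(p[2]),np.sin(p[2]);d=P[:,:2]-p[:2]
    return np.c_[d@[c,s],d@[-s,c],P[:,2]]
def fit(Ps,p0):
    def cost(p):
        q=rf(Ps,p);m=~((q[:,0]<-50)&(np.abs(q[:,1])<80)&(q[:,0]>-105))
        r=np.where(m,np.abs(q[:,2]-H(q[:,0],q[:,1])),0)
        return np.minimum(r,15).sum()/len(r)
    best=None
    for k in range(6):
        sc=np.array([8,8,.06])*np.random.RandomState(k).randn(4,3);sc[0]=0
        r=minimize(cost,p0,method='Nelder-Mead',options=dict(initial_simplex=p0+sc if k else p0+np.array([[0,0,0],[8,0,0],[0,8,0],[0,0,.06]]),xatol=.01,fatol=1e-5,maxiter=600))
        if best is None or r.fun<best.fun:best=r
    return best
E
python3 - <<'E'
from fit import *
out={}
for n in('top','scene'):
    P=cloud(n,np.load(n+'0.npy')).reshape(-1,3)
    m=(np.hypot(P[:,0]-592,P[:,1]-103)<150)&(P[:,2]>-15)&(P[:,2]<90)
    P=P[m]; out[n]=P
    r=fit(P,np.array([592,103,.37]));print(n,len(P),r.x.round(3),round(r.fun,2))
    q=rf(P,r.x);
    for s in(1,-1):
        k=(q[:,0]<-50)&(q[:,0]>-110)&(abs(q[:,1]-42*s)<25);b=q[k]
        bins=np.arange(-112,-45,6)
        print(s,[(int(a),np.round(np.median(b[(b[:,0]>=a)&(b[:,0]<a+6),2]),1)) for a in bins if ((b[:,0]>=a)&(b[:,0]<a+6)).any()])
    k=(q[:,0]>-40)&(q[:,0]<50)&(abs(abs(q[:,1])-42)<25);print('zbias slope',np.median(q[k,2]-H(q[k,0],q[k,1])))
E
```

```text
top 11472 [5.92504e+02 9.86600e+01 4.11000e-01] 2.16
1 [(-112, np.float64(37.6)), (-106, np.float64(48.4)), (-100, np.float64(52.5)), (-94, np.float64(54.1)), (-88, np.float64(53.3)), (-82, np.float64(50.0)), (-76, np.float64(44.6)), (-70, np.float64(18.1)), (-64, np.float64(18.9)), (-58, np.float64(20.5)), (-52, np.float64(21.1))]
-1 [(-112, np.float64(16.1)), (-106, np.float64(33.3)), (-100, np.float64(40.6)), (-94, np.float64(41.4)), (-88, np.float64(39.1)), (-82, np.float64(31.0)), (-76, np.float64(17.0)), (-70, np.float64(18.2)), (-64, np.float64(18.9)), (-58, np.float64(20.6)), (-52, np.float64(20.9))]
zbias slope 0.07621293087390058
scene 7799 [5.9479e+02 9.5964e+01 3.9400e-01] 5.25
1 [(-106, np.float64(50.1)), (-100, np.float64(52.7)), (-94, np.float64(53.7)), (-88, np.float64(52.6)), (-82, np.float64(48.1)), (-76, np.float64(37.5)), (-70, np.float64(18.3)), (-64, np.float64(19.8)), (-58, np.float64(19.8)), (-52, np.float64(21.6))]
-1 [(-106, np.float64(37.4)), (-100, np.float64(40.6)), (-94, np.float64(41.3)), (-88, np.float64(39.5)), (-82, np.float64(29.8)), (-76, np.float64(17.2)), (-70, np.float64(18.2)), (-64, np.float64(19.4)), (-58, np.float64(19.6)), (-52, np.float64(22.2))]
zbias slope 0.3584863422457616
```

```bash
cat >> fit.py <<'E'
RP=np.array([593.,98.,.405])
def w(x,y,z,p=RP):
    c,s=np.cos(p[2]),np.sin(p[2]);return np.array([p[0]+c*x-s*y,p[1]+s*x+c*y,z])
E
python3 - <<'E'
from fit import *
from scipy.spatial.transform import Rotation as R
ims=[]
for n,(r0,r1,c0,c1) in(('top',(105,245,180,330)),('scene',(160,265,190,345))):
    t=cv2.imread(f'pics/{n}0.png');k=4
    t=cv2.resize(t[r0:r1,c0:c1],None,fx=k,fy=k,interpolation=cv2.INTER_CUBIC)
    def L(a,b,col):
        pa,pb=[tuple(int(round(q)) for q in ((proj(n,w(*e))[0]+.5-c0)*k,(proj(n,w(*e))[1]+.5-r0)*k)) for e in(a,b)]
        cv2.line(t,pa,pb,col,1)
    L((100,-88,64),(100,88,64),(0,0,255));L((116,-88,64),(116,88,64),(0,0,255))
    L((-122,-88,0),(-122,88,0),(0,0,255))
    for y in(-88,-80,-4,4,80,88):L((-122,y,26.1),(48,y,56.5),(0,255,0))
    for y in(4,80):L((55,y,39.3),(100,y,31),(255,0,0))
    L((55,4,39.3),(55,80,39.3),(255,0,0))
    cv2.imwrite(f'pics/ov_{n}.png',t)
s=ctrl.read_state();Rt=R.from_rotvec(s['ee_rot']).as_matrix();print(Rt.round(3))
for x,z in((-130,120),(-130,40),(-122,40),(50,60)):
    p=w(x,42,z);print(x,z,p.round(1),(Rt.T@(p-s['ee_pos'])).round(1),(Rt.T@(p-s['ee_pos'])/120).round(3))
E
```

```text
[[ 0.922  0.387 -0.   ]
 [ 0.387 -0.922  0.002]
 [ 0.    -0.002 -1.   ]]
-130 120 [457.   85.4 120. ] [ 454.2 -525.9  113.8] [ 3.785 -4.382  0.949]
-130 40 [457.   85.4  40. ] [ 454.1 -525.7  193.8] [ 3.785 -4.381  1.615]
-122 40 [464.3  88.5  40. ] [ 462.1 -525.8  193.8] [ 3.851 -4.381  1.615]
50 60 [622.4 156.3  60. ] [ 634.1 -527.   173.9] [ 5.285 -4.392  1.449]
```

View pics/ov_top.png

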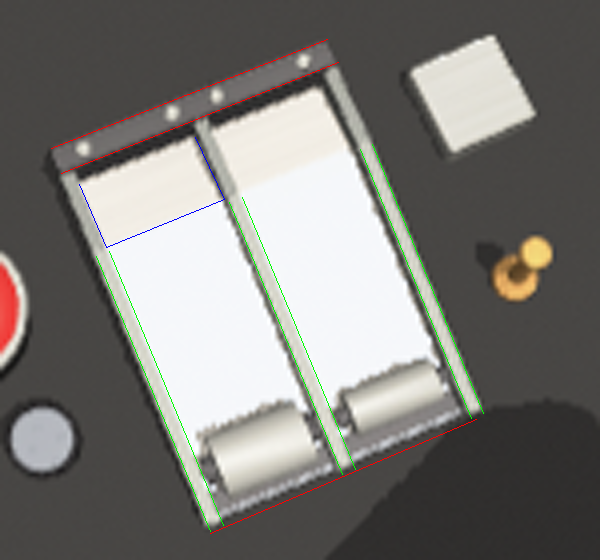

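View pics/ov_scene.png

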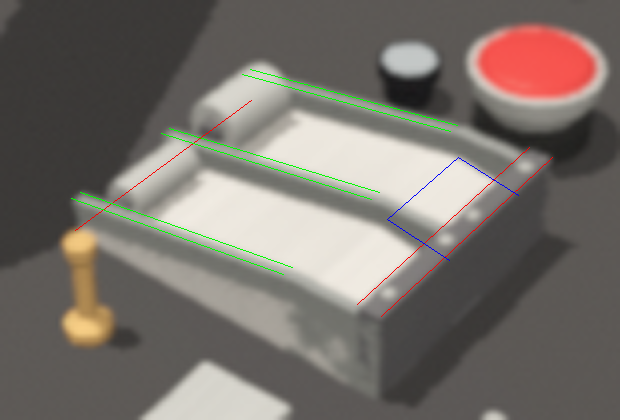

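Both overlays agree with the edges to about 2 mm. The tool yaw (0.397 rad) already matches the ramp's, so I only need to translate. First I'll close the gripper and move across, staying high.

Call:
{"name": "play_rows", "arguments": {"motion": [[[0,0.2,-0.23,0,0,0,0],[0,0.222,-0.257,0,0,0,0],[0,0.222,-0.257,0,0,0,0],[0,0.222,-0.257,0,0,0,0],[0,0.222,-0.257,0,0,0,0],[0,0.222,-0.257,0,0,0,0],[0,0.222,-0.257,0,0,0,0],[0,0.222,-0.257,0,0,0,0],[0,0.222,-0.257,0,0,0,0],[0,0.222,-0.257,0,0,0,0],[0,0.222,-0.257,0,0,0,0],[0,0.222,-0.257,0,0,0,0]]]}}

```text
t: 1.1
ee_pos: [392.2, -113.2, 233.5]
ee_rot: [-3.08, -0.62, 0.0]
ft_force: [0.4, 0.5, -0.6]
gripper_width: 14.8
```

```bash
cat > st.py <<'E'
from fit import *
from scipy.spatial.transform import Rotation as R
s=ctrl.read_state();Rt=R.from_rotvec(s['ee_rot']).as_matrix()
q=rf(np.array([s['ee_pos']]),RP)[0]
print('t',s['t'],'ramp xyz',q.round(1),'yaw',round(np.arctan2(Rt[1,0],Rt[0,0]),3),'z',Rt[:,2].round(3),'F',np.round(s['ft_force'],1),'w',s['gripper_width'])
p=w(-130,42,120);print((Rt.T@(p-s['ee_pos'])/120).round(3))
E
python3 st.py
```

```text
t 1.1 ramp xyz [-267.7 -115.   233.5] yaw 0.397 z [-0.  0. -1.] F [ 0.4  0.5 -0.6] w 14.789074630571118
[ 1.137 -1.317  0.946]
```

Call:
{"name": "play_rows", "arguments": {"motion": [[[0,0.222,-0.257,0,0,0,0],[0,0.222,-0.257,0,0,0,0],[0,0.222,-0.257,0,0,0,0],[0,0.222,-0.257,0,0,0,0],[0,0.17,-0.2,0.2,0,0,0],[0,0.08,-0.09,0.3,0,0,0],[0,0,0,0.3,0,0,0],[0,0,0,0.15,0,0,0],[0,0,0,0,0,0,0],[0,0,0,0,0,0,0]]]}}

```text
t: 1.93
ee_pos: [456.2, 83.7, 118.8]
ee_rot: [-3.079, -0.621, 0.005]
ft_force: [0.3, 0.2, 0.6]
gripper_width: 0.6
```

```bash
python3 st.py
python3 - <<'E'
from fit import *
for n in('scene','top'):
    p,d=cams.read_camera(n);cv2.imwrite(f"pics/{n}1.png",p if n=='top' else cv2.resize(p[60:300,100:400],None,fx=2.5,fy=2.5))
E
```

```text
t 1.9333 ramp xyz [-131.4   40.8  118.8] yaw 0.398 z [-0.003  0.    -1.   ] F [0.3 0.2 0.6] w 0.5883026832252959
[ 0.012 -0.01  -0.01 ]
```

View pics/scene1.png

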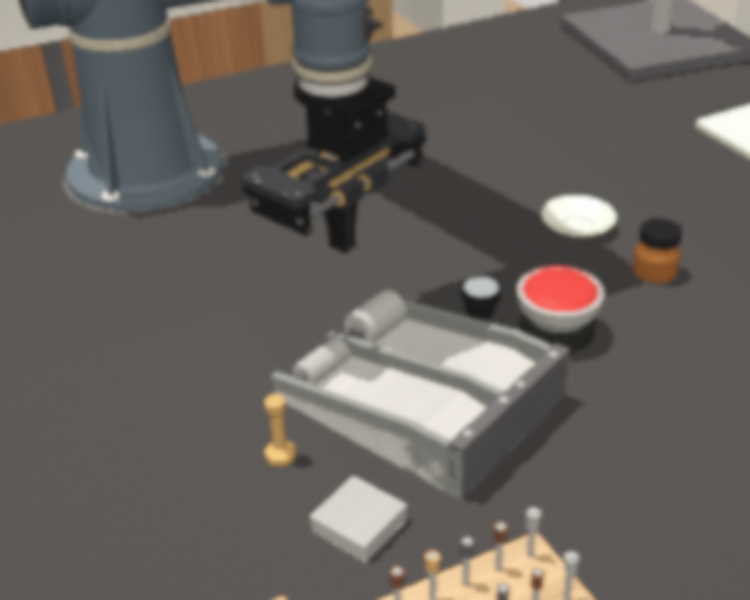

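View pics/top1.png

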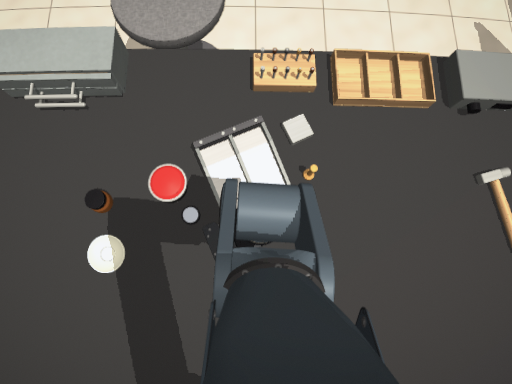

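The fingers are shut, over the lane axis and behind the foot of the ramp. The scene picture shows them at about (343,235), clear of everything. I'll lower them behind the roller.

Call:
{"name": "play_rows", "arguments": {"motion": [[[0,0,-0.01,0.2,0,0,0],[0,0,0,0.2,0,0,0],[0,0,0,0.15,0,0,0],[0,0,0,0.08,0,0,0],[0,0,0,0.03,0,0,0],[0,0,0,0,0,0,0],[0,0,0,0,0,0,0]]]}}

```text
t: 2.62
ee_pos: [457.4, 84.5, 41.4]
ee_rot: [3.079, 0.62, 0.003]
ft_force: [0.6, 0.3, 0.1]
gripper_width: 0.5
```

```bash
python3 st.py
```

```text
t 2.6167 ramp xyz [-129.9   41.    41.4] yaw 0.398 z [ 0.002 -0.    -1.   ] F [0.6 0.3 0.1] w 0.4603003756152199
[ 0.001 -0.007 -0.655]
```

Call:
{"name": "play_rows", "arguments": {"motion": [[[0,0,0,0.033,0,0,0],[0,0.012,0,0,0,0,0],[0,0.012,0,0,0,0,0],[0,0.012,0,0,0,0,0],[0,0.012,0,0,0,0,0],[0,0.012,0,0,0,0,0],[0,0.012,0,0,0,0,0],[0,0.012,0,0,0,0,0]]]}}

```text
t: 3.28
ee_pos: [465.8, 88.6, 36.4]
ee_rot: [-3.08, -0.621, 0.0]
ft_force: [-1.8, -0.9, 0.8]
gripper_width: 0.2
```

```bash
python3 st.py
```

```text
t 3.2833 ramp xyz [-120.6   41.5   36.4] yaw 0.398 z [-0. -0. -1.] F [-1.8 -0.9  0.8] w 0.22085833343399744
[-0.079 -0.004 -0.697]
```

Contact at about −2 N, where I expected it. Now I'll push up the slope at about 35 mm/s, rising with the 10 degree grade.

Call:
{"name": "play_rows", "arguments": {"motion": [[[0,0.015,0,-0.003,0,0,0],[0,0.02,0,-0.0035,0,0,0],[0,0.025,0,-0.0044,0,0,0],[0,0.025,0,-0.0044,0,0,0],[0,0.025,0,-0.0044,0,0,0],[0,0.025,0,-0.0044,0,0,0],[0,0.025,0,-0.0044,0,0,0],[0,0.025,0,-0.0044,0,0,0],[0,0.025,0,-0.0044,0,0,0],[0,0.025,0,-0.0044,0,0,0],[0,0.025,0,-0.0044,0,0,0],[0,0.025,0,-0.0044,0,0,0]]]}}

```text
t: 4.28
ee_pos: [497.5, 101.9, 42.5]
ee_rot: [-3.08, -0.621, 0.0]
ft_force: [-2.5, -0.8, 1.4]
gripper_width: -0.0
```

```bash
python3 st.py
python3 - <<'E'
from fit import *
p,d=cams.read_camera('scene');cv2.imwrite("pics/scene2.png",cv2.resize(p[130:280,170:370],None,fx=4,fy=4))
E
```

```text
t 4.2833 ramp xyz [-86.2  41.2  42.5] yaw 0.398 z [-0.  0. -1.] F [-2.5 -0.8  1.4] w -0.017997145885666838
[-0.365 -0.004 -0.646]
```

View pics/scene2.png

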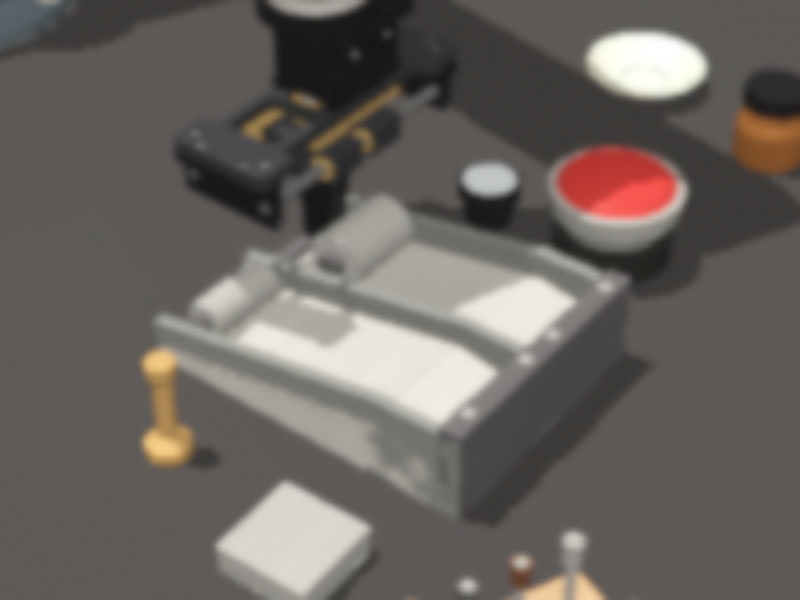

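The roller is moving up squarely; it sits at (365,235) in this crop, with the thin roller still at (235,300). Continuing.

Call:
{"name": "play_rows", "arguments": {"motion": [[[0,0.025,0,-0.0044,0,0,0],[0,0.025,0,-0.0044,0,0,0],[0,0.025,0,-0.0044,0,0,0],[0,0.025,0,-0.0044,0,0,0],[0,0.025,0,-0.0044,0,0,0],[0,0.025,0,-0.0044,0,0,0],[0,0.025,0,-0.0044,0,0,0],[0,0.025,0,-0.0044,0,0,0],[0,0.025,0,-0.0044,0,0,0],[0,0.025,0,-0.0044,0,0,0],[0,0.025,0,-0.0044,0,0,0],[0,0.025,0,-0.0044,0,0,0]]]}}

```text
t: 5.33
ee_pos: [530.8, 115.9, 48.8]
ee_rot: [-3.08, -0.621, 0.0]
ft_force: [-2.1, -1.0, 1.2]
gripper_width: 0.4
```

Call:
{"name": "play_rows", "arguments": {"motion": [[[0,0.025,0,-0.0044,0,0,0],[0,0.025,0,-0.0044,0,0,0],[0,0.025,0,-0.0044,0,0,0],[0,0.025,0,-0.0044,0,0,0],[0,0.025,0,-0.0044,0,0,0],[0,0.025,0,-0.0044,0,0,0],[0,0.025,0,-0.0044,0,0,0],[0,0.025,0,-0.0044,0,0,0],[0,0.025,0,-0.0044,0,0,0],[0,0.025,0,-0.0044,0,0,0],[0,0.025,0,-0.0044,0,0,0],[0,0.025,0,-0.0044,0,0,0]]]}}

```text
t: 6.33
ee_pos: [564.0, 129.8, 55.2]
ee_rot: [3.08, 0.621, 0.0]
ft_force: [-1.0, -1.5, 1.2]
gripper_width: 0.4
```

```bash
python3 st.py
python3 - <<'E'
from fit import *
p,d=cams.read_camera('scene');cv2.imwrite("pics/scene3.png",cv2.resize(p[130:280,170:370],None,fx=4,fy=4))
E
```

```text
t 6.3333 ramp xyz [-14.2  40.7  55.2] yaw 0.398 z [ 0.  0. -1.] F [-1.  -1.5  1.2] w 0.4480989660849584
[-0.965 -0.004 -0.54 ]
```

View pics/scene3.png

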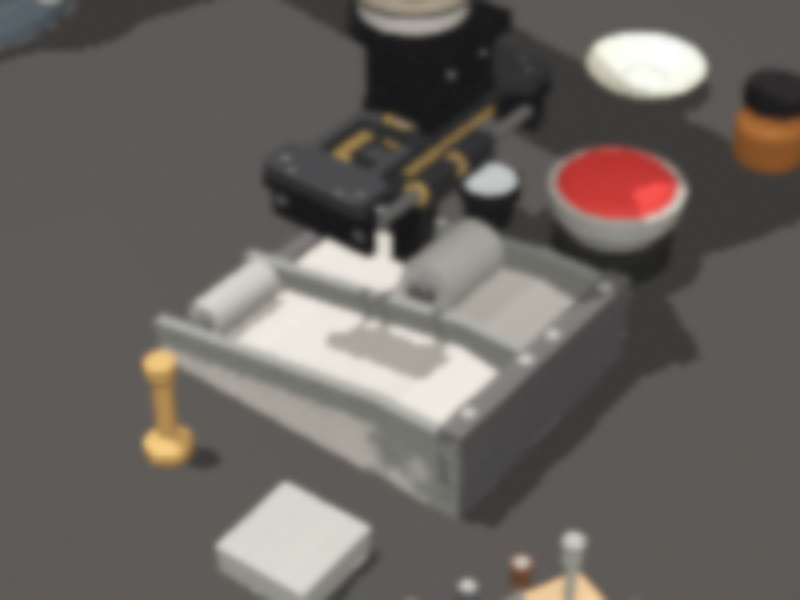

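Call:
{"name": "play_rows", "arguments": {"motion": [[[0,0.025,0,-0.0044,0,0,0],[0,0.025,0,-0.0044,0,0,0],[0,0.025,0,-0.0044,0,0,0],[0,0.025,0,-0.0044,0,0,0],[0,0.025,0,-0.0044,0,0,0],[0,0.025,0,-0.0044,0,0,0],[0,0.025,0,-0.0044,0,0,0],[0,0.025,0,-0.0044,0,0,0],[0,0.02,0,-0.0035,0,0,0],[0,0.015,0,-0.0025,0,0,0],[0,0.012,0,-0.002,0,0,0],[0,0.012,0,-0.002,0,0,0]]]}}

```text
t: 7.38
ee_pos: [592.3, 141.8, 60.5]
ee_rot: [3.08, 0.621, -0.0]
ft_force: [-2.3, -0.7, 0.9]
gripper_width: 0.6
```

```bash
python3 st.py
```

```text
t 7.3833 ramp xyz [16.7 40.5 60.5] yaw 0.398 z [-0. -0. -1.] F [-2.3 -0.7  0.9] w 0.5507292762818454
[-1.222 -0.004 -0.495]
```

Call:
{"name": "play_rows", "arguments": {"motion": [[[0,0.012,0,-0.002,0,0,0],[0,0.012,0,-0.002,0,0,0],[0,0.012,0,-0.001,0,0,0],[0,0.012,0,0,0,0,0],[0,0.012,0,0,0,0,0],[0,0.012,0,0,0,0,0],[0,0.012,0,0.001,0,0,0],[0,0.012,0,0.002,0,0,0],[0,0.012,0,0.002,0,0,0],[0,0.012,0,0.002,0,0,0],[0,0.012,0,0.002,0,0,0],[0,0.012,0,0.002,0,0,0]]]}}

```text
t: 8.38
ee_pos: [608.4, 148.5, 59.8]
ee_rot: [-3.08, -0.621, -0.0]
ft_force: [0.3, 0.1, 0.4]
gripper_width: 0.2
```

```bash
python3 st.py
python3 - <<'E'
from fit import *
p,d=cams.read_camera('scene');cv2.imwrite("pics/scene4.png",cv2.resize(p[130:280,170:370],None,fx=4,fy=4));np.save('s4.npy',d)
q=rf(cloud('scene',d).reshape(-1,3),np.array([594.8,96,.394]))
b=q[(q[:,0]>30)&(q[:,0]<110)&(abs(q[:,1]-42)<22)&(q[:,2]<80)&(q[:,2]>25)]
for a in range(30,110,5):
    k=b[(b[:,0]>=a)&(b[:,0]<a+5),2]
    if len(k):print(a,k.max().round(1),np.median(k).round(1),len(k))
E
```

```text
t 8.3833 ramp xyz [34.1 40.4 59.8] yaw 0.398 z [ 0.  0. -1.] F [0.3 0.1 0.4] w 0.19832998504855626
[-1.367 -0.004 -0.502]
30 77.3 56.0 24
35 79.7 38.0 31
40 79.7 61.1 72
45 68.1 38.4 6
50 42.1 42.1 1
60 68.7 68.6 3
65 73.2 71.3 10
70 76.6 73.7 21
75 76.5 75.2 18
80 77.6 75.2 29
85 77.1 73.7 34
90 73.4 70.4 37
95 70.1 64.4 33
100 66.1 64.5 26
105 67.0 64.8 25
```

View pics/scene4.png

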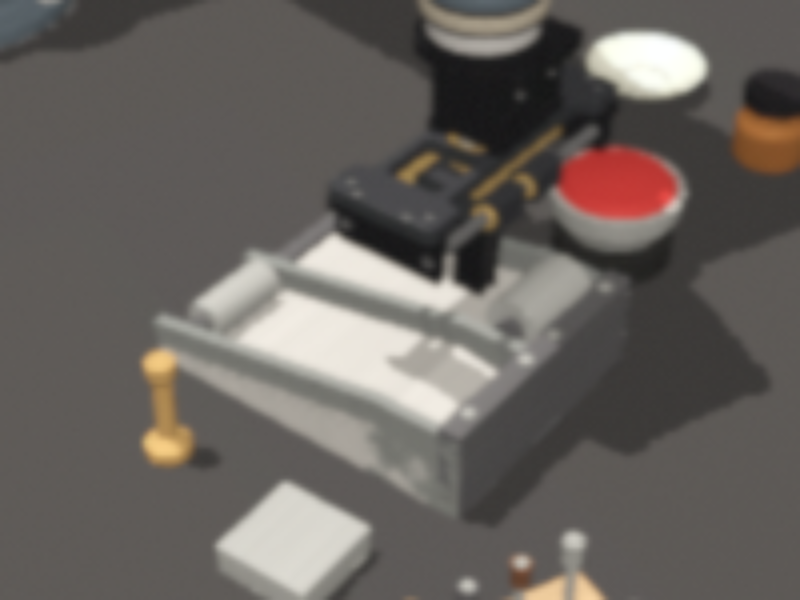

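The roller went over the crest and now lies against the stop at (545,285), its top near x≈80 and z≈75. As a check, I'll bring the fingers gently up to where its back should be.

Call:
{"name": "play_rows", "arguments": {"motion": [[[0,0.015,0,0.003,0,0,0],[0,0.015,0,0.003,0,0,0],[0,0.015,0,0.003,0,0,0],[0,0.015,0,0.003,0,0,0],[0,0.015,0,0.002,0,0,0],[0,0.015,0,0,0,0,0],[0,0.012,0,0,0,0,0],[0,0.008,0,0,0,0,0],[0,0.008,0,0,0,0,0],[0,0.004,0,0,0,0,0],[0,0,0,0,0,0,0]]]}}

```text
t: 9.35
ee_pos: [621.9, 154.2, 58.2]
ee_rot: [-3.08, -0.621, -0.0]
ft_force: [0.5, 0.5, 0.3]
gripper_width: 0.3
```

```bash
python3 st.py
```

```text
t 9.35 ramp xyz [48.6 40.2 58.2] yaw 0.398 z [ 0.  0. -1.] F [0.5 0.5 0.3] w 0.2759669493925038
[-1.489 -0.004 -0.515]
```

There's no contact up to x=48.6, so the roller's centre is at x≥~79, home. I'll withdraw straight back, then up.

Call:
{"name": "play_rows", "arguments": {"motion": [[[0,-0.03,0,0,0,0,0],[0,-0.08,0,-0.02,0,0,0],[0,-0.12,0,-0.05,0,0,0],[0,-0.12,0,-0.1,0,0,0],[0,-0.1,0,-0.25,0,0,0],[0,-0.1,0,-0.3,0,0,0],[0,-0.2,0.1,-0.25,0,0,0],[0,-0.25,0.15,-0.1,0,0,0],[0,-0.25,0.15,0,0,0,0],[0,-0.25,0.2,0,0,0,0],[0,-0.1,0.1,0,0,0,0],[0,0,0,0,0,0,0]]]}}

```text
t: 10.35
ee_pos: [474.4, -0.0, 186.9]
ee_rot: [3.081, 0.615, -0.003]
ft_force: [-0.0, 0.8, 0.3]
gripper_width: 0.6
```

```bash
python3 st.py
python3 - <<'E'
from fit import *
for n,p0 in(('scene',[594.8,96,.394]),('top',[592.5,98.7,.411])):
    p,d=cams.read_camera(n);cv2.imwrite(f"pics/{n}5.png",cv2.resize(p[100:280,150:370],None,fx=3.5,fy=3.3))
    d0=np.load(n+'0.npy')
    q=rf(cloud(n,d).reshape(-1,3),np.array(p0))
    for s,lo,hi in((1,55,100),(-1,-112,-72)):
        b=q[(q[:,0]>lo)&(q[:,0]<hi)&(abs(q[:,1]-42*s)<22)&(q[:,2]<85)&(q[:,2]>25)]
        r=20 if s>0 else 14
        from scipy.optimize import least_squares
        if len(b)<30: print(n,s,'hidden',len(b));continue
        f=least_squares(lambda c:np.hypot(b[:,0]-c[0],b[:,2]-c[1])-r,[b[:,0].mean(),b[:,2].max()-r],loss='soft_l1',f_scale=2)
        print(n,s,f.x.round(1),len(b))
    q0=rf(cloud(n,d0).reshape(-1,3),np.array(p0));b=q0[(q0[:,0]>-112)&(q0[:,0]<-72)&(abs(q0[:,1]+42)<22)&(q0[:,2]<85)&(q0[:,2]>25)]
    f=least_squares(lambda c:np.hypot(b[:,0]-c[0],b[:,2]-c[1])-14,[-92,30],loss='soft_l1',f_scale=2);print('thin before',f.x.round(1))
E
```

```text
t 10.35 ramp xyz [-147.6  -43.3  186.9] yaw 0.394 z [-0.002 -0.001 -1.   ] F [-0.   0.8  0.3] w 0.588205873476814
[ 0.14  -0.713  0.557]
scene 1 [79.6 55.5] 191
scene -1 [-91.5  27.5] 144
thin before [-91.5  27.8]
top 1 [78.7 54.2] 402
top -1 [-93.7  28.5] 50
thin before [-92.   27.4]
```

View pics/scene5.png

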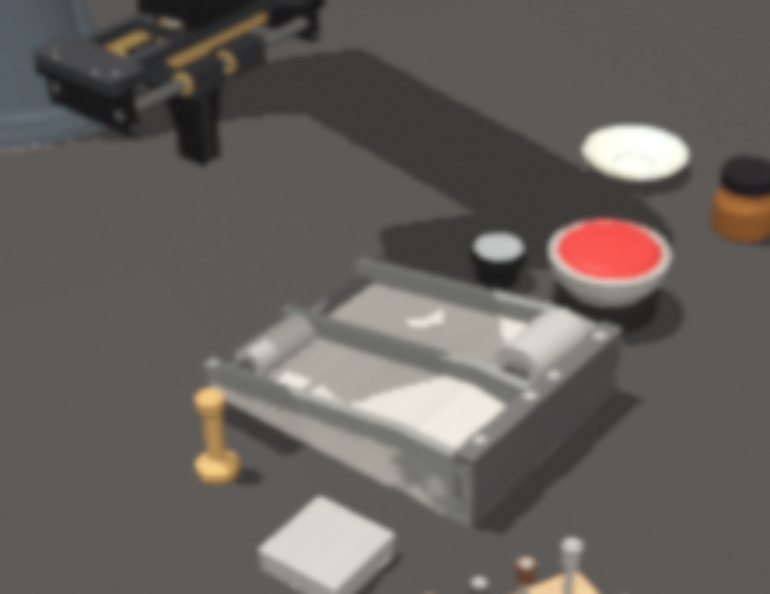

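View pics/top5.png

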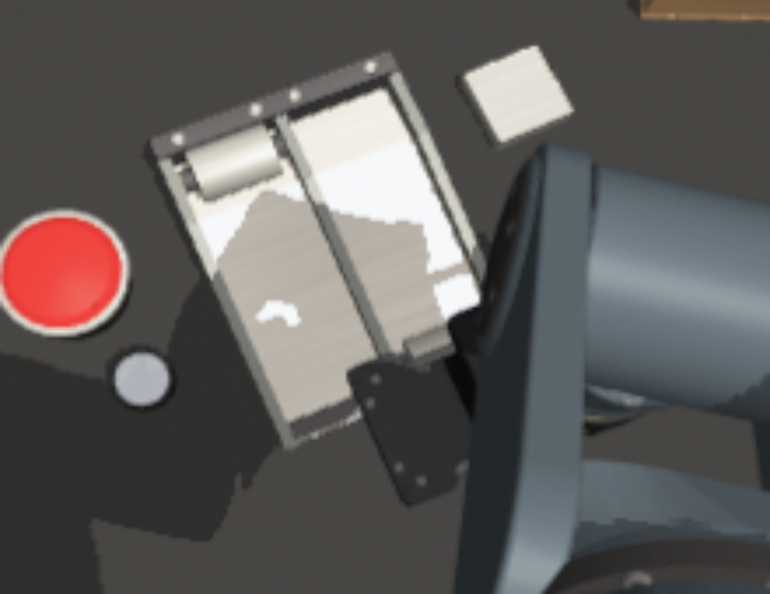

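The thick roller is home: the fits put it at x = 79.6 / 78.7 mm and z = 55.5 / 54.2 mm. The thin roller hasn't moved and the arm is clear, so I'm handing in.

```bash
python3 -c "
from cell import ctrl
print(ctrl.read_state()['qd']);print(ctrl.finish_job())"
```

```text
[ 0.03327773  0.01609108 -0.02570025  0.00281059  0.00151588  0.00066664]
the job is handed in; nothing more can be done
None
```

The thick roller is home against the stop, and the job was handed in at about 10.5 s of the 40 s allowed. I pushed it with closed fingertips up the lane at about 35 mm/s and slowed to about 17 mm/s at the crest. It rolled the last stretch into the seat by itself. I then drew the fingers back and up.

**Thick roller:** circle fits in the ramp frame gave x = 79.6, z = 55.5 mm (scene camera) and x = 78.7, z = 54.2 mm (top camera). The target is 80 / 55. Before withdrawing, I brought the fingers to within about 1 mm of where its back should be and felt no contact, which fits with it being home.

**Thin roller:** the scene camera showed no shift (x = -91.5 mm before and after). The top camera differed by 1.7 mm, but the arm largely hid the roller in that view.

**Bystanders:** all six looked undisturbed in the pictures; I did not measure them individually. The force on the tool was near zero at the end.

The two cameras' fits of the ramp pose differed by about 3 mm and 1 degree. I used a pose between them, and the contact points matched it to about 1 mm.

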